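# Index the die arm of an eyelet press by its pull ring

## Task

The next job needs the brass die. On the green eyelet press, hook a fingertip through the red pull ring and lift the spring index pin out of its hole, swing the die arm by the ring one hole, so that the brass die stands under the ram, and let the pin spring fully down into that hole; then take the hand away. Do it by hooking alone: do not pinch or force the ring, leave all three dies sitting in their sockets, and do not disturb anything else on the bench.

Things in the scene. Friction and masses are not known exactly. Their poses are not given: they have to be found in the camera images.
- press: Green C-frame eyelet press, fixed to the bench. Origin on the bench under the vertical pivot axis of its die arm; z up; x level from the pivot to its column (face 58 mm behind the pivot), so -x is the front, where the ring is; y to the left of x. Fan-shaped foot 18 mm thick, 250 mm to the front, 50 deg either side. Head above the dies: underside 160 mm up, front face 148 mm in front of the pivot.
- middle_hole (a point): Mouth of the middle index hole in the press's steel arc plate, plate top 32 mm above the bench, 220 mm in front of the pivot; the pin stands in it at the start. The plate has five 12 mm holes, 14 mm deep, on this radius, 20 deg (77 mm) apart: this one and two to either side. The outermost two only park the arm clear of the ram. Frame as the press.
- ram_face (a point): Centre of the flat lower end of the press's steel ram (26 mm across), 120 mm in front of the pivot and 104 mm above the bench; its guide (42 mm across) ends at 135 mm. The die in use stands straight below it.
- die_arm (a joint): Swing of the die arm about the pivot, rad: 0 at the start (middle hole), positive anticlockwise from above; holes at -0.698, -0.349, 0, 0.349, 0.698; free travel +-0.74. Aluminium arm, top 48 mm above the bench, 32 mm wide, 240 mm long; three die sockets 120 mm from the pivot, 20 deg apart. Locked while the pin is in a hole (1 mm play); unpinned it takes 1 to 3 N at the ring and stays where left.
- index_pin (a joint): Height of the upright spring index pin (10 mm, round nose, in the arm's front end 220 mm from the pivot), m: 0 fully down in a hole, 0.012 when its nose just clears the arc plate or rides on it, 0.022 upper stop. Spring and weight pull it down with 8 N (down) to 11 N (up). Let go between holes it rides on the plate and springs down when the arm brings it over a hole.
- pull_ring: Red closed ring rigid on top of the index pin: 56 mm outside, 44 mm inside, wire 6 mm. Origin at its centre, 202 mm from the pivot, 107 mm above the bench with the pin down; moves with pin and arm. x: ring axis, the way a fingertip goes in from the front (towards the column, 45 deg down); y level, left of x; z in the ring's plane, up. Its foot is at 86 mm; the pin housing below ends at 80 mm.
- die_brass: Brass die, the one wanted: 28 mm foot, 19 mm neck, 34 mm tall, 110 g. Origin at the centre of its underside, 48 mm above the bench. It stands loose (1 mm of play) in a 10 mm deep socket of the die arm, one hole to the left or to the right of the black die, and rides with the arm. z up.
- die_steel: Bright steel die, same size as the brass one, loose in the socket on the other side. Origin at the centre of its underside; z up.
- die_black: Black die with a rounded nose, same size, loose in the middle socket, under the ram at the start. Origin at the centre of its underside; z up.
- drill: Orange and black cordless drill standing on its battery, 190 mm long, 201 mm tall. Origin under it. Bystander.
- calculator: Black desk calculator, 105 x 150 x 18 mm. Origin at the centre of its underside. Bystander.
- screwdriver: Screwdriver with a blue handle, 190 mm long, lying along its x. Origin underneath its middle. Bystander.
- rubber_puck: Black rubber disc, 84 mm across, 26 mm high. Origin at the centre of its underside. Bystander.
- tape_measure: Yellow tape measure standing on edge, about 70 x 35 x 65 mm. Origin underneath. Bystander.
- glue_bottle: White bottle with a yellow label and red cap, 52 mm across, 130 mm tall. Origin at the centre of its underside. Bystander.
- case_wheel: Black suitcase wheel lying flat, 48 mm across, 22 mm high. Origin at the centre of its underside. Bystander.

How it is judged:
By the outcome, as a careful person would: the job done as asked, in the order asked, and still so for the second after the job is handed in, with the robot touching nothing.
It also fails if it takes over 53 s, if anything falls off the work surface, if the arm or the gripper's body presses on something with over 40 N, if the wrist force passes 120 N, or if a joint passes its speed limit or range.

## Robot

A 6-joint arm with a two-finger parallel gripper is mounted at the origin on the work surface. World frame = base frame: x ahead of the robot, y to its left, z up, the work surface at z = 0. Lengths are in mm, angles in rad, forces in N, time in s.
With the tool pointing down it reaches from about 250 to 775 mm from the base axis. Payload 4 kg.
Tool frame: the origin (TCP) lies midway between the tips of the shut fingers; the grasp point (between the pads) lies 19 mm behind it; z points along the fingers, y is the line along which they close (so a half turn about z gives the same grasp; the last joint's range is limited). The gripper opens to 85 mm and grips with 20 to 120 N. Pads are 22 mm wide; open, the fingers measure 114 mm over their backs; the gripper's body (76 mm by 85 mm) begins 54 mm behind the grasp point. The pads swing forward as they close: fully open they stand 13 mm farther back than shut.
Start: joints at [-1.325, 0.087, 1.371, -0, 1.684, -0.103], TCP at [187.971, -516.899, 231.341] pointing down, gripper open.
Joint ranges: [-3.1, 3.1], [-0.76, 2.03], [0.27, 2.55], [-1.08, 4.22], [0.17, 2.65], [-2.57, 2.57]. Speed limits (rad/s): [2.79, 2.79, 3.14, 3.14, 3.14, 3.14].

## Interface

Orientations are given as a unit quaternion [w, x, y, z].
In Python, from cell import sense, snapshot, camera_model, finish_job, look_for, silhouettes gives the robot as it stands.
- The arm moves only by the tool move_arm, never from a script. Its argument "rows" is a list that holds one entry, the list of rows, each a list of 5 numbers: the shift along the tool's x, y, z in fractions of the full range, 1 being 0.5 m, then the turn about the tool's z in fractions of the full range, 1 being pi rad, then the opening, from 0 (shut) to 1 (fully open). A call has 1 to 5 rows; each row is the pose to reach, as a shift and turn from the pose commanded when the call began, along the tool's axes at that moment; what a row does not reach only later rows make up. A row lasts 1/8 s, in which the tool goes at most 62.5 mm and 10.7 degrees, less where a joint would pass 70% of its speed; a pose out of reach is approached as far as the arm can. Shift and turn numbers lie between -1 and 1, and a call with a number outside is refused. A call with a gripper value outside its range is refused whole. The fingers move at their own pace and stop on an object; "squeeze" is the grip in N (left out, the last holds). Time passes only in rows, so rows that repeat a pose let the fingers close. It gives the time, the measured TCP pose, the force, the opening and the grip force at its end, in the units of the state.
- sense(): the state, without advancing time (a new reading comes with each control period).
- snapshot(name): name is "scene" or "top" or "wrist"; returns the picture (400x640x3 uint8, blue, green, red); there is no depth.
- camera_model(name): a dict with "fx", "fy", "cx", "cy" (pixels), "eye" and "rotation" of the camera in the world. Camera axes: x right, y up, looking along -z (the intrinsics and any distortion apply to the point x, -y, -z); pixel columns grow to the right and rows downward; lengths in mm; the calibration is good to about 2 mm. A picture is of the moment at which its call begins: read the wrist's pose just before it. camera_model takes no time and is no camera call; for the wrist camera it gives the pose at the moment of the call.
- finish_job(): hands the job in; it is judged then, once.
Trained networks look in the newest picture that a camera, given by its name, has taken for a name from the list of things; names that differ only in an ending like _2 or _b are one class to them, and where a whole thing is asked for, a point or a joint stands for the part that bears it (a point fixed in the world has none). Each returns a list of dicts, best first, with "score" (0 to 1); they miss things now and then, are a little off and sometimes report something else, mostly with a low value. They report only what shows in the picture. A call takes as long as a camera call.
- look_for(camera, thing): "box" ([left, top, right, bottom] in pixels, round what is visible of it).
- silhouettes(camera, thing): "region" (400x640 bool, what is visible of it) and "box" ([left, top, right, bottom] in pixels, round what is visible of it).
The state is a dict: "t": time; "q": joint angles; "qd": joint speeds; "joint_efforts": joint torques, N m; "tool_pos": TCP position; "orientation": TCP orientation; "force": force on the tool from outside, world axes, zero at the start; "wrist_torque": the same for the moment, N m; "width": opening from 0.0 (shut) to 1.0 (fully open); "grip_force": force on a finger pad.
Only numpy, scipy, OpenCV 4.12 (cv2) and the standard library are available. Lean on these libraries where they do the work, as an engineer would, in place of code of your own. Each camera call takes 0.05 s, during which the arm holds its last target. There are 200 camera calls.

## Working session

There is one attempt and no reset: what is moved stays moved. The work goes in short steps, Python scripts to look and compute and a tool call to move; the robot and the scene stay as the last step left them, time stands still between calls to the robot, and variables do not carry over. Pictures are saved under pics/ and viewed, at most 12 in all, crops included, and the job is handed in when it is done.

Besides the shell and the picture viewer there is one more tool, called after ">>>" as a command line: name --argument value ..., lists and objects as JSON in quotes. move_arm: Moves the arm, as the interface text tells. Its arguments: {"type":"object","properties":{"rows":{"type":"array","items":{"type":"array","items":{"type":"array","items":{"type":"number"}}}},"squeeze":{"type":"number"}},"required":["rows"]}

```bash
ls; mkdir -p pics; python3 - <<'E'
from cell import *
import cv2,numpy as np
a=snapshot("scene");b=snapshot("top")
cv2.imwrite("pics/s.png",a);cv2.imwrite("pics/t.png",b)
for c in("scene","top"):
    m=camera_model(c);print({k:(np.round(v,3).tolist()) if not isinstance(v,str) else v for k,v in m.items()})
    for t in("press","pull_ring","die_brass","die_steel","die_black"):
        r=look_for(c,t);print(c,t,[(round(x["score"],2),np.round(x["box"]).tolist()) for x in r[:2]])
print(sense())
E
```

```text
pics
{'fx': 403.34, 'fy': 403.34, 'cx': 315.674, 'cy': 200.029, 'eye': [987.942, -567.258, 1019.834], 'rotation': [0.884, 0.33, 0.106, 0.313]}
scene press [(0.83, [293.0, 153.0, 448.0, 299.0])]
scene pull_ring [(0.66, [308.0, 215.0, 321.0, 230.0])]
scene die_brass [(0.2, [297.0, 147.0, 449.0, 300.0])]
scene die_steel [(0.55, [342.0, 236.0, 353.0, 246.0]), (0.43, [295.0, 152.0, 446.0, 300.0])]
scene die_black []
{'fx': 404.401, 'fy': 404.401, 'cx': 317.645, 'cy': 200.197, 'eye': [284.936, 65.04, 1184.368], 'rotation': [0.707, 0.063, -0.074, -0.7]}
top press [(0.56, [235.0, 63.0, 372.0, 220.0]), (0.43, [449.0, 249.0, 475.0, 309.0])]
top pull_ring [(0.68, [334.0, 172.0, 343.0, 184.0]), (0.55, [312.0, 163.0, 324.0, 165.0])]
top die_brass []
top die_steel []
top die_black []
{'t': 0.6, 'q': array([-1.32508700e+00,  8.71547308e-02,  1.37066896e+00,  8.17225979e-06,
        1.68362381e+00, -1.03101137e-01]), 'qd': array([ 5.45901245e-04,  9.31355973e-05,  1.38480924e-03, -1.08957022e-04,
       -4.74955182e-05,  6.12286204e-04]), 'joint_efforts': array([-8.32970782e-04, -3.51450670e+01, -3.13266492e+01, -1.47372289e-04,
        3.65225142e-04, -7.70359264e-06]), 'tool_pos': array([ 187.98067566, -516.89592823,  231.38141176]), 'orientation': array([7.21047775e-05, 9.84829836e-01, 1.73522876e-01, 9.22055606e-06]), 'force': array([-0.65553042,  0.11597757,  0.73777821]), 'wrist_torque': array([ 0.00640274, -0.00862626, -0.05446535]), 'grip_force': 0.0, 'width': 0.9983647645878204}
```

View pics/s.png

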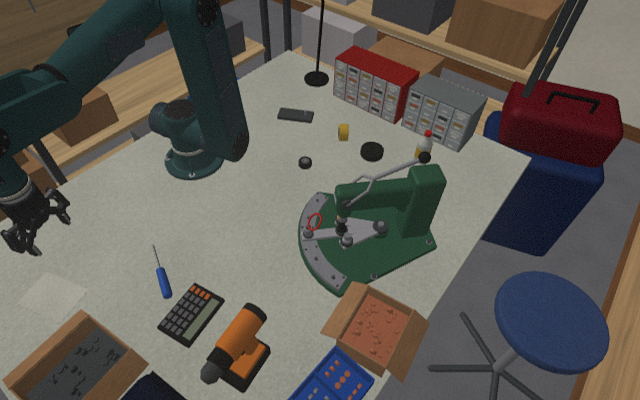

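View pics/t.png

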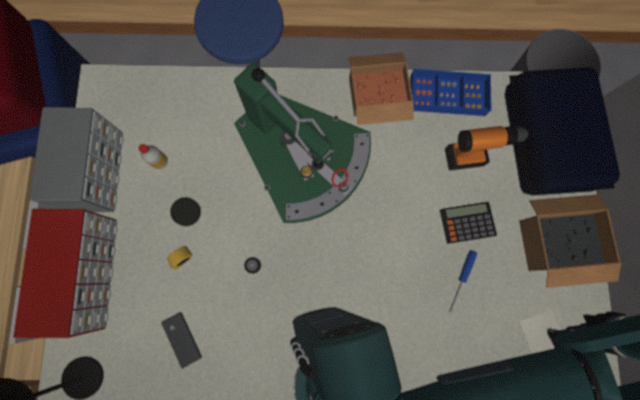

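```bash
cat > h.py <<'E'
from cell import *
import cv2,numpy as np
from scipy.spatial.transform import Rotation as R
from scipy.optimize import least_squares
def rot(q): return R.from_quat(np.roll(q,-1))
def proj(m,P):
    p=rot(m["rotation"]).inv().apply(np.atleast_2d(P)-np.array(m["eye"]))
    return np.c_[m["fx"]*p[:,0]/-p[:,2]+m["cx"],m["fy"]*p[:,1]/p[:,2]+m["cy"]]
def press(x,P):
    return R.from_euler('z',x[2]).apply(np.atleast_2d(P))+[x[0],x[1],0]
E
python3 - <<'E'
from h import *
for c in("scene","top"):
    print(c,set(camera_model(c))); snapshot(c)
    r=silhouettes(c,"pull_ring")
    for x in r[:2]:
        v,u=np.nonzero(x["region"]);print(x["score"],u.mean(),v.mean(),x["box"])
a=cv2.imread("pics/s.png")[145:305,285:455];b=cv2.imread("pics/t.png")[55:230,225:380]
cv2.imwrite("pics/c.png",np.hstack([cv2.resize(a,(396,373),interpolation=2)[:373],cv2.resize(b,(330,373),interpolation=2)]))
cv2.imwrite("pics/c1.png",cv2.resize(a,None,fx=3.5,fy=3.5,interpolation=2))
cv2.imwrite("pics/c2.png",cv2.resize(b,None,fx=3.4,fy=3.4,interpolation=2))
E
```

```text
scene {'rotation', 'fx', 'cy', 'cx', 'eye', 'fy'}
0.56 314.3061224489796 221.48979591836735 [306.1, 213.7, 320.6, 230.6]
0.34 237.826278659612 351.48765432098764 [201.6, 304.8, 270.7, 393.8]
top {'rotation', 'fx', 'cy', 'cx', 'eye', 'fy'}
```

View pics/c1.png

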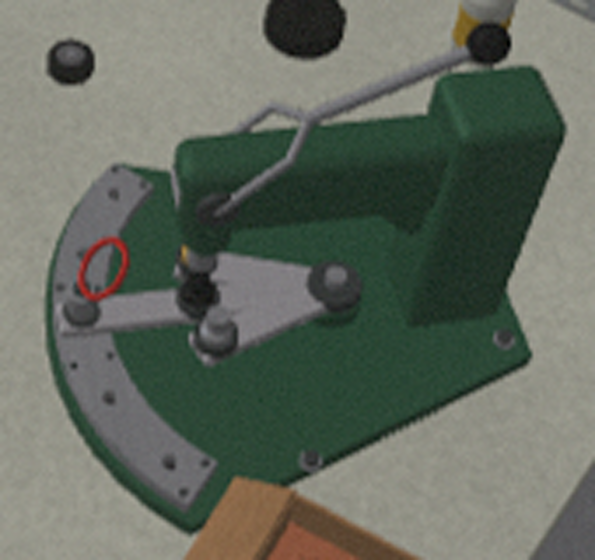

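View pics/c2.png

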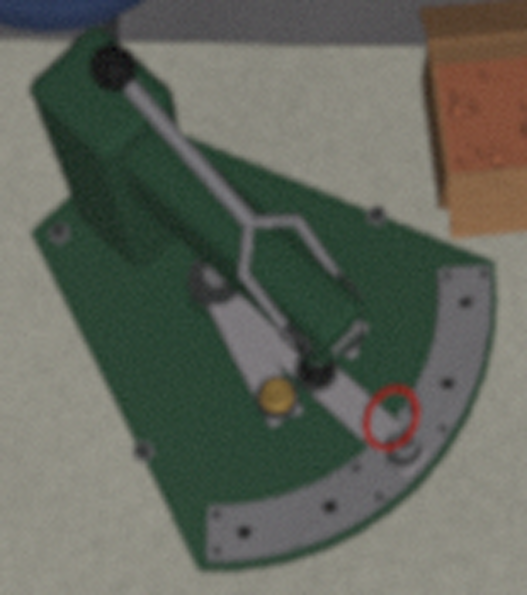

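```bash
python3 - <<'E'
from h import *
H=lambda a:[-220*np.cos(a),-220*np.sin(a),32]
rg=[-202,0,107]
br=[-120*np.cos(.349),120*np.sin(.349),80]
T=[(H(-.349),330,507),(H(-.698),245,533),(H(.349),447,384),(H(.698),466,302),(rg,391,418),(br,277,396)]
S=[(H(.349),109,397),(H(.698),169,462),(H(-.698),114,194),(rg,104,269)]
mt,ms=camera_model("top"),camera_model("scene")
f=lambda x:np.r_[(proj(mt,press(x,[t[0] for t in T]))-[(t[1]/3.4+225-.35,t[2]/3.4+55-.35) for t in T]).ravel(),(proj(ms,press(x,[t[0] for t in S]))-[(t[1]/3.5+285-.35,t[2]/3.5+145-.35) for t in S]).ravel()]
r=least_squares(f,[400,100,.7],x_scale=[100,100,1])
print(r.x,np.round(f(r.x).reshape(-1,2),1).tolist())
x=r.x
for n,P in dict(ring=rg,hole=H(0),h2=H(.349),ringend=[-202*np.cos(.349),-202*np.sin(.349),107]).items():print(n,press(x,P).round(1))
for n,P in dict(column=[58,0,0],).items():print(n,press(x,P).round(1))
E
```

```text
[695.29929108 137.65867176   0.83239462] [[0.2, -0.1], [-0.1, -0.1], [0.2, -0.5], [-0.2, -0.4], [0.2, 0.2], [-0.1, -1.6], [-0.2, -0.4], [-0.0, -0.6], [-0.7, -0.6], [-0.9, -0.6]]
ring [[559.3 -11.7 107. ]]
hole [[547.2 -25.   32. ]]
h2 [[611.8 -65.9  32. ]]
ringend [[618.6 -49.2 107. ]]
column [[734.3 180.6   0. ]]
```

```bash
python3 - <<'E'
from h import *
w=snapshot("wrist")
a=cv2.imread("pics/s.png")[170:265,0:85]
a=cv2.resize(a,None,fx=4.2,fy=4.2,interpolation=2)
cv2.imwrite("pics/g.png",np.hstack([a,cv2.resize(w,(440,275))[:275]if 0 else np.vstack([cv2.resize(w,(440,275)),np.zeros((a.shape[0]-275,440,3),np.uint8)])]))
m=camera_model("wrist");print(m)
E
```

```text
{'fx': 328.44812182091624, 'fy': 328.44812182091624, 'cx': 317.3704970867277, 'cy': 192.6637400716766, 'eye': array([ 248.44508247, -493.71266657,  373.76048222]), 'rotation': array([ 0.81215884, -0.10720218,  0.07469593, -0.56861783])}
```

View pics/g.png

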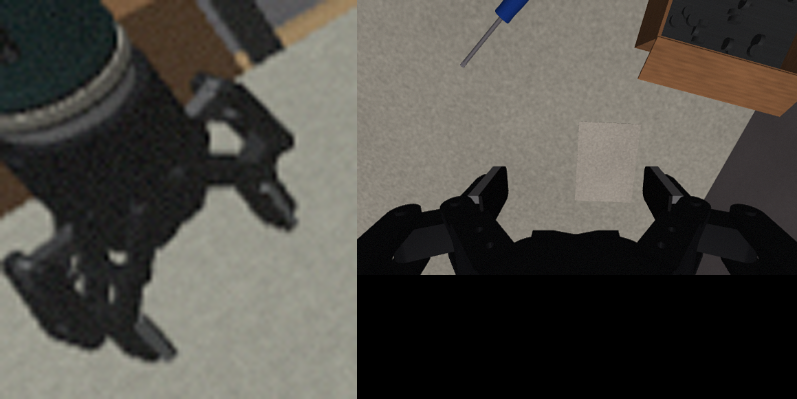

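The rows are not in the units I measure in: shifts go in shares of 0.5 m and turns go in shares of pi rad. I convert before sending: 0.3 m is 0.6, 0.24 m is 0.48.

>>> move_arm --rows '[[[0,0.12,-0.06,0,1],[0,0.24,-0.12,0,1],[0,0.36,-0.18,0,1],[0,0.48,-0.2,0,1],[0,0.6,-0.2,0,1]]]'

```text
t: 1.48
tool_pos: [275.0, -756.6, 314.5]
orientation: [0.012, 0.985, 0.173, 0.002]
force: [3.8, -18.9, 26.9]
width: 1.003
grip_force: 0.0
```

```bash
python3 -c "
from h import *
s=sense();print(s['t'],s['q'].round(3),s['tool_pos'].round(),rot(s['orientation']).as_matrix()[:,2].round(3),np.hypot(*s['tool_pos'][:2]))"
```

```text
1.475 [-1.293e+00  7.700e-01  2.730e-01  2.000e-03  2.074e+00 -7.000e-02] [ 275. -757.  315.] [ 0.008 -0.022 -1.   ] 804.9876809565917
```

Scaled: 0.2 m is 0.4, 0.18 m is 0.36.

>>> move_arm --rows '[[[0,0.12,0,0,1],[0,0.24,0,0,1],[0,0.36,0,0,1],[0,0.4,0,0,1]]]'

```text
t: 1.98
tool_pos: [291.2, -800.8, 260.2]
orientation: [0.036, 0.984, 0.173, 0.006]
force: [0.7, -0.1, 0.6]
width: 1.002
grip_force: 0.0
```

```bash
python3 -c "
from h import *
s=sense();print(s['t'],s['q'].round(3),s['tool_pos'].round(),rot(s['orientation']).as_matrix()[:,2].round(3),np.hypot(*s['tool_pos'][:2]))"
```

```text
1.975 [-1.29   0.838  0.274  0.005  1.957 -0.066] [ 291. -801.  260.] [ 0.025 -0.069 -0.997] 852.0688816056345
```

Scaled: -0.3 m is -0.6, -0.24 m is -0.48.

>>> move_arm --rows '[[[0,-0.12,-0.06,0,1],[0,-0.24,-0.12,0,1],[0,-0.36,-0.18,0,1],[0,-0.48,-0.24,0,1],[0,-0.6,-0.3,0,1]]]'

```text
t: 2.6
tool_pos: [191.7, -527.2, 381.7]
orientation: [0.037, 0.984, 0.173, 0.006]
force: [0.2, -0.6, 1.3]
width: 1.0
grip_force: 0.0
```

```bash
cat > st.py <<'E'
from h import *
s=sense();M=rot(s['orientation']).as_matrix();print(round(s['t'],2),s['q'].round(3),s['tool_pos'].round(1),'\n',M.round(3),np.hypot(*s['tool_pos'][:2]).round(),s['force'].round(1))
E
python3 st.py
```

```text
2.6 [-1.327  0.077  1.087  0.008  1.902 -0.103] [ 191.7 -527.2  381.7] 
 [[ 0.94   0.341  0.025]
 [ 0.342 -0.937 -0.071]
 [-0.001  0.075 -0.997]] 561.0 [ 0.2 -0.6  1.3]
```

Scaled: -0.23 m is -0.46, 0.2 m is 0.4, -0.2 rad is -0.0637.

>>> move_arm --rows '[[[0.08,-0.09,-0.01,-0.0159,1],[0.16,-0.18,-0.02,-0.0318,1],[0.24,-0.27,-0.03,-0.0477,1],[0.32,-0.36,-0.04,-0.0637,1],[0.4,-0.46,-0.05,-0.0637,1]]]'

```text
t: 3.22
tool_pos: [300.9, -243.4, 389.2]
orientation: [0.037, 0.962, 0.271, 0.004]
force: [1.0, 1.3, 0.5]
width: 0.997
grip_force: 0.0
```

```bash
cat >> st.py <<'E'
import sys
if len(sys.argv)>3: print('shift',(M.T@(np.array(sys.argv[1:4],float)-s['tool_pos'])).round())
E
python3 st.py 511 314 400
```

```text
3.23 [-0.803 -0.297  1.409 -0.031  1.96   0.207] [ 300.9 -243.4  389.2] 
 [[ 0.854  0.52   0.028]
 [ 0.521 -0.851 -0.07 ]
 [-0.013  0.074 -0.997]] 387.0 [1.  1.3 0.5]
shift [ 469. -364.  -44.]
```

Scaled: 0.235 m is 0.47, -0.013 m is -0.026.

>>> move_arm --rows '[[[0.094,-0.072,-0.008,0,1],[0.188,-0.146,-0.018,0,1],[0.282,-0.218,-0.026,0,1],[0.376,-0.292,-0.036,0,1],[0.47,-0.364,-0.044,0,1]]]'

```text
t: 3.85
tool_pos: [406.0, 35.5, 395.6]
orientation: [0.036, 0.962, 0.271, 0.005]
force: [1.9, -1.1, -0.8]
width: 0.999
grip_force: 0.0
```

>>> move_arm --rows '[[[0.094,-0.072,-0.008,0,1],[0.188,-0.146,-0.018,0,1],[0.282,-0.218,-0.026,0,1],[0.376,-0.292,-0.036,0,1],[0.47,-0.364,-0.044,0,1]]]'

```text
t: 4.47
tool_pos: [511.4, 314.2, 401.8]
orientation: [0.035, 0.962, 0.271, 0.005]
force: [0.2, -0.2, 0.4]
width: 0.998
grip_force: 0.0
```

```bash
python3 st.py 511 314 400
```

```text
4.47 [ 0.495  0.248  0.85  -0.079  2.047  1.48 ] [511.4 314.2 401.8] 
 [[ 0.853  0.521  0.029]
 [ 0.522 -0.851 -0.064]
 [-0.009  0.07  -0.998]] 600.0 [ 0.2 -0.2  0.4]
shift [-0. -0.  2.]
```

>>> move_arm --rows '[[[0.12,0,0,0,1],[0.24,0,0,0,1],[0.36,0,0,0,1],[0.48,0,0,0,1],[0.6,0,0,0,1]]]'

```text
t: 5.1
tool_pos: [673.1, 408.8, 345.0]
orientation: [0.03, 0.962, 0.271, 0.023]
force: [-0.4, 0.2, 1.1]
width: 1.002
grip_force: 0.0
```

Scaled: 0.3 m is 0.6.

>>> move_arm --rows '[[[0.6,0,0,0,1],[0.6,0,0,0,1],[0.6,0,0,0,1],[0.6,0,0,0,1],[0.6,0,0,0,1]]]'

```text
t: 5.72
tool_pos: [729.4, 439.6, 264.0]
orientation: [0.024, 0.961, 0.272, 0.047]
force: [-0.1, 1.0, -0.2]
width: 1.002
grip_force: 0.0
```

```bash
python3 st.py 511 314 400
```

```text
5.72 [ 0.501  0.834  0.274 -0.072  1.952  1.491] [729.4 439.6 264. ] 
 [[ 0.848  0.521  0.103]
 [ 0.525 -0.851 -0.02 ]
 [ 0.077  0.071 -0.995]] 852.0 [-0.1  1.  -0.2]
shift [-241.    3. -155.]
```

Scaled: 0.3 m is 0.6, -0.15 m is -0.3.

>>> move_arm --rows '[[[0.6,0,-0.3,0,1],[0.6,0,-0.3,0,1],[0.6,0,-0.3,0,1],[0.6,0,-0.3,0,1],[0.6,0,-0.3,0,1]]]'

```text
t: 6.35
tool_pos: [735.2, 447.4, 279.2]
orientation: [0.017, 0.959, 0.273, 0.071]
force: [-0.4, -0.5, 0.2]
width: 1.001
grip_force: 0.0
```

```bash
python3 st.py 511 314 400
```

```text
6.35 [ 0.506  0.818  0.274 -0.07   1.918  1.495] [735.2 447.4 279.2] 
 [[ 0.841  0.521  0.146]
 [ 0.525 -0.851  0.006]
 [ 0.127  0.072 -0.989]] 861.0 [-0.4 -0.5  0.2]
shift [-243.    5. -153.]
```

Scaled: 0.4 m is 0.8, -0.2 m is -0.4.

>>> move_arm --rows '[[[0.8,0,-0.4,0,1],[0.8,0,-0.4,0,1]]]'

```text
t: 6.6
tool_pos: [741.7, 454.0, 294.5]
orientation: [0.011, 0.957, 0.273, 0.095]
force: [0.5, -0.4, 0.3]
width: 0.998
grip_force: 0.0
```

Scaled: 0.4 m is 0.8, -0.2 m is -0.4.

>>> move_arm --rows '[[[0.8,0,-0.4,0,1],[0.8,0,-0.4,0,1]]]'

```text
t: 6.85
tool_pos: [746.3, 459.5, 313.1]
orientation: [0.004, 0.955, 0.273, 0.119]
force: [-0.5, -0.5, 0.6]
width: 0.998
grip_force: 0.0
```

```bash
python3 st.py 511 314 400
```

```text
6.85 [ 0.51   0.783  0.274 -0.065  1.853  1.499] [746.3 459.5 313.1] 
 [[ 0.823  0.52   0.229]
 [ 0.522 -0.851  0.057]
 [ 0.225  0.073 -0.972]] 876.0 [-0.5 -0.5  0.6]
shift [-250.    8. -147.]
```

>>> move_arm --rows '[[[0.8,0,-0.2,0,1],[0.8,0,-0.2,0,1]]]'

```text
t: 7.1
tool_pos: [760.4, 469.3, 313.5]
orientation: [-0.002, 0.951, 0.273, 0.142]
force: [0.0, -0.9, -0.2]
width: 1.001
grip_force: 0.0
```

Scaled: 0.4 m is 0.8, -0.1 m is -0.2.

>>> move_arm --rows '[[[0.8,0,-0.2,0,1],[0.8,0,-0.2,0,1]]]'

```text
t: 7.35
tool_pos: [772.3, 478.0, 318.6]
orientation: [-0.009, 0.948, 0.273, 0.165]
force: [-0.3, 0.2, -0.6]
width: 0.997
grip_force: 0.0
```

Scaled: 0.4 m is 0.8, -0.1 m is -0.2.

>>> move_arm --rows '[[[0.8,0,-0.2,0,1],[0.8,0,-0.2,0,1]]]'

```text
t: 7.6
tool_pos: [782.1, 485.8, 330.7]
orientation: [-0.016, 0.943, 0.273, 0.19]
force: [-0.2, 0.2, -0.9]
width: 1.0
grip_force: 0.0
```

Scaled: 0.4 m is 0.8, -0.05 m is -0.1.

>>> move_arm --rows '[[[0.8,0,-0.1,0,1],[0.8,0,-0.1,0,1]]]'

```text
t: 7.85
tool_pos: [795.5, 495.1, 335.0]
orientation: [-0.023, 0.938, 0.272, 0.214]
force: [0.5, -0.7, -0.1]
width: 0.998
grip_force: 0.0
```

```bash
python3 st.py 511 314 400
```

```text
7.85 [ 0.515  0.782  0.274 -0.054  1.655  1.505] [795.5 495.1 335. ] 
 [[ 0.76   0.52   0.389]
 [ 0.501 -0.851  0.159]
 [ 0.414  0.074 -0.907]] 937.0 [ 0.5 -0.7 -0.1]
shift [-280.   11. -198.]
```

Scaled: -0.2 m is -0.4, -0.18 m is -0.36.

>>> move_arm --rows '[[[-0.02,-0.12,-0.02,0,1],[-0.04,-0.24,-0.04,0,1],[-0.04,-0.36,-0.04,0,1],[-0.04,-0.4,-0.04,0,1]]]'

```text
t: 8.35
tool_pos: [663.2, 655.0, 326.9]
orientation: [-0.024, 0.937, 0.275, 0.213]
force: [0.0, 0.2, -0.6]
width: 1.002
grip_force: 0.0
```

Scaled: 0.4 m is 0.8, -0.1 m is -0.2.

>>> move_arm --rows '[[[0.8,-0.2,-0.1,0,1],[0.8,-0.2,-0.1,0,1]]]'

```text
t: 8.6
tool_pos: [675.2, 664.0, 334.8]
orientation: [-0.034, 0.932, 0.272, 0.236]
force: [0.3, 0.4, 0.1]
width: 0.998
grip_force: 0.0
```

Scaled: 0.4 m is 0.8, -0.1 m is -0.2.

>>> move_arm --rows '[[[0.8,-0.2,-0.1,0,1],[0.8,-0.2,-0.1,0,1]]]'

```text
t: 8.85
tool_pos: [681.2, 675.0, 346.8]
orientation: [-0.046, 0.926, 0.272, 0.258]
force: [-0.4, 0.3, 0.3]
width: 0.996
grip_force: 0.0
```

```bash
python3 st.py 511 314 400
```

```text
8.85 [ 0.774  0.785  0.275 -0.155  1.573  1.732] [681.2 675.  346.8] 
 [[ 0.719  0.528  0.452]
 [ 0.48  -0.848  0.226]
 [ 0.503  0.054 -0.863]] 959.0 [-0.4  0.3  0.3]
shift [-269.  219. -205.]
```

Scaled: 0.4 m is 0.8, -0.15 m is -0.3.

>>> move_arm --rows '[[[0.8,-0.3,0,0,1],[0.8,-0.3,0,0,1]]]'

```text
t: 9.1
tool_pos: [681.6, 698.0, 349.6]
orientation: [-0.059, 0.919, 0.273, 0.279]
force: [0.3, -0.7, 0.1]
width: 1.0
grip_force: 0.0
```

Scaled: 0.4 m is 0.8, -0.1 m is -0.2.

>>> move_arm --rows '[[[0.8,-0.2,0,0,1],[0.8,-0.2,0,0,1]]]'

```text
t: 9.35
tool_pos: [688.5, 709.6, 359.1]
orientation: [-0.071, 0.911, 0.273, 0.3]
force: [-0.9, -0.2, 0.4]
width: 0.998
grip_force: 0.0
```

Scaled: 0.4 m is 0.8, -0.1 m is -0.2.

>>> move_arm --rows '[[[0.8,-0.2,0,0,1],[0.8,-0.2,0,0,1]]]'

```text
t: 9.6
tool_pos: [693.3, 719.1, 374.5]
orientation: [-0.083, 0.903, 0.273, 0.321]
force: [-0.1, -0.6, 0.2]
width: 1.007
grip_force: 0.0
```

Scaled: 0.4 m is 0.8, -0.1 m is -0.2.

>>> move_arm --rows '[[[0.8,-0.2,0.1,0,1],[0.8,-0.2,0.1,0,1]]]'

```text
t: 9.85
tool_pos: [701.7, 730.6, 382.6]
orientation: [-0.095, 0.894, 0.273, 0.342]
force: [0.2, -0.6, 0.8]
width: 1.002
grip_force: 0.0
```

Scaled: 0.4 m is 0.8, -0.1 m is -0.2.

>>> move_arm --rows '[[[0.8,-0.2,0.1,0,1],[0.8,-0.2,0.1,0,1]]]'

```text
t: 10.1
tool_pos: [707.4, 740.4, 394.8]
orientation: [-0.107, 0.885, 0.273, 0.361]
force: [-0.2, -0.1, 0.4]
width: 1.001
grip_force: 0.0
```

```bash
python3 st.py 511 314 400
```

```text
10.1 [ 0.8    0.784  0.275 -0.152  1.323  1.751] [707.4 740.4 394.8] 
 [[ 0.59   0.56   0.581]
 [ 0.405 -0.828  0.387]
 [ 0.698  0.007 -0.716]] 1024.0 [-0.2 -0.1  0.4]
shift [-285.  243. -283.]
```

```bash
python3 st.py 400 250 330; cat > tgt.py <<'E'
from h import *
import sys
C=np.array([559.3,-11.7,107.]) if len(sys.argv)<3 else np.array(sys.argv[2:5],float)
s=sense();M=rot(s['orientation']).as_matrix();d=float(sys.argv[1])
t=C-48*M[:,1]+(13+d)*M[:,2];print(t.round(1),(M.T@(t-s['tool_pos'])).round(1))
E
python3 tgt.py -60
```

```text
10.1 [ 0.8    0.784  0.275 -0.152  1.323  1.751] [707.4 740.4 394.8] 
 [[ 0.59   0.56   0.581]
 [ 0.405 -0.828  0.387]
 [ 0.698  0.007 -0.716]] 1024.0 [-0.2 -0.1  0.4]
shift [-425.  234. -322.]
[505.1   9.9 140.3] [-593.1  489.9 -218. ]
```

Scaled: -0.212 m is -0.424, -0.17 m is -0.34.

>>> move_arm --rows '[[[-0.086,0.046,-0.064,0,1],[-0.17,0.094,-0.128,0,1],[-0.256,0.14,-0.194,0,1],[-0.34,0.188,-0.258,0,1],[-0.424,0.234,-0.322,0,1]]]'

```text
t: 10.72
tool_pos: [552.8, 493.2, 363.2]
orientation: [-0.107, 0.885, 0.273, 0.362]
force: [-0.3, -0.5, 0.8]
width: 1.001
grip_force: 0.0
```

Scaled: -0.212 m is -0.424, -0.17 m is -0.34.

>>> move_arm --rows '[[[-0.086,0.046,-0.064,0,1],[-0.17,0.094,-0.128,0,1],[-0.256,0.14,-0.194,0,1],[-0.34,0.188,-0.258,0,1],[-0.424,0.234,-0.322,0,1]]]'

```text
t: 11.35
tool_pos: [399.5, 249.3, 330.8]
orientation: [-0.107, 0.885, 0.274, 0.362]
force: [0.7, -1.5, 0.7]
width: 0.997
grip_force: 0.0
```

```bash
python3 st.py;python3 tgt.py -60
```

```text
11.35 [ 0.296 -0.645  1.916  0.225  1.128  1.249] [399.5 249.3 330.8] 
 [[ 0.588  0.562  0.582]
 [ 0.406 -0.827  0.388]
 [ 0.699  0.008 -0.715]] 471.0 [ 0.7 -1.5  0.7]
[505.    9.8 140.2] [-168.5  255.8  104.7]
```

>>> move_arm --rows '[[[-0.05,0.08,0.032,0,1],[-0.11,0.17,0.068,0,1],[-0.17,0.26,0.104,0,1],[-0.23,0.35,0.14,0,1],[-0.28,0.43,0.176,0,1]]]'

```text
t: 11.98
tool_pos: [490.5, 47.8, 171.0]
orientation: [-0.107, 0.885, 0.272, 0.362]
force: [0.8, 0.3, 0.0]
width: 0.998
grip_force: 0.0
```

```bash
python3 st.py;python3 tgt.py -60
```

```text
11.97 [-0.436 -0.407  2.102  0.732  1.102  0.312] [490.5  47.8 171. ] 
 [[ 0.589  0.559  0.583]
 [ 0.404 -0.829  0.386]
 [ 0.7    0.008 -0.714]] 493.0 [0.8 0.3 0. ]
[505.    9.9 140.2] [-28.3  39.3  15.8]
```

Scaled: 0.039 m is 0.078, 0.008 m is 0.016.

>>> move_arm --rows '[[[-0.028,0.04,0.016,0,1],[-0.056,0.078,0.032,0,1],[-0.056,0.078,0.032,0,1]]]'

```text
t: 12.35
tool_pos: [504.6, 11.7, 139.4]
orientation: [-0.108, 0.886, 0.272, 0.361]
force: [-1.0, -0.1, -0.3]
width: 1.003
grip_force: 0.0
```

```bash
cat > look.py <<'E'
from h import *
import sys
n=sys.argv[1];C=np.array(sys.argv[2:5],float)
s=sense();m=camera_model("wrist");w=snapshot("wrist")
M=rot(s['orientation']).as_matrix();T=s['tool_pos']
# tip of +y finger corners, and line
P=[T+M@np.array([x,y,-13]) for x in(-11,11) for y in(42.5,57)]
print('tip px',proj(m,P).round().tolist(),'C px',proj(m,C).round(1))
r=silhouettes("wrist","pull_ring")
for k in r[:2]:
    v,u=np.nonzero(k["region"]);print(k["score"],np.round(k["box"]))
hsv=cv2.cvtColor(w,cv2.COLOR_BGR2HSV);red=(((hsv[...,0]<8)|(hsv[...,0]>172))&(hsv[...,1]>150)&(hsv[...,2]>60)).astype(np.uint8)
nn,l,st,ce=cv2.connectedComponentsWithStats(red)
for i in range(1,nn):
    if st[i,4]>60: print('red',st[i].tolist(),ce[i].round(1))
for q in P: cv2.circle(w,tuple(int(a) for a in proj(m,q)[0]),2,(255,255,0),-1)
cv2.circle(w,tuple(int(a) for a in proj(m,C)[0]),2,(0,255,0),-1)
cv2.imwrite(f"pics/{n}.png",w)
E
python3 st.py; python3 look.py w1 559.3 -11.7 107
```

```text
12.35 [-0.516 -0.302  2.097  0.781  1.087  0.174] [504.6  11.7 139.4] 
 [[ 0.592  0.559  0.58 ]
 [ 0.403 -0.829  0.388]
 [ 0.698  0.004 -0.716]] 505.0 [-1.  -0.1 -0.3]
tip px [[416.0, 283.0], [449.0, 283.0], [420.0, 236.0], [455.0, 237.0]] C px [[401.6 215.2]]
0.97 [360. 168. 445. 257.]
0.36 [  0.  70.  42. 137.]
red [358, 170, 87, 88, 2301] [401.1 211.4]
```

View pics/w1.png

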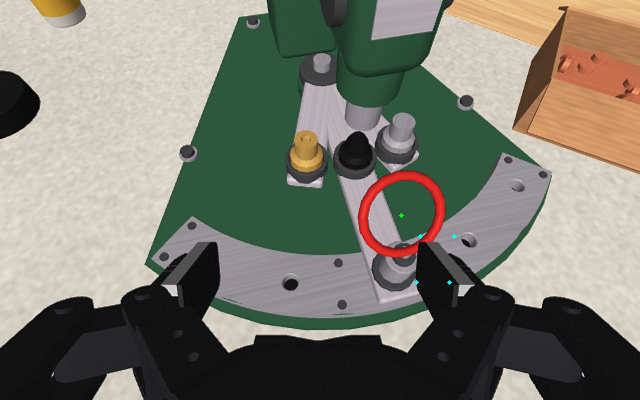

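```bash
python3 tgt.py 16
```

```text
[549.3  39.3  85.9] [-1.8  2.4 75.6]
```

Scaled: 0.076 m is 0.152, 0.066 m is 0.132.

>>> move_arm --rows '[[[-0.004,0.004,0.04,0,1],[-0.004,0.004,0.08,0,1],[-0.004,0.004,0.11,0,1],[-0.004,0.004,0.132,0,1],[-0.004,0.004,0.152,0,1]]]'

```text
t: 13.08
tool_pos: [549.9, 40.0, 85.6]
orientation: [-0.107, 0.885, 0.273, 0.362]
force: [0.8, -0.3, 0.5]
width: 0.998
grip_force: 0.0
```

```bash
python3 st.py; python3 tgt.py 16;python3 look.py w2 559.3 -11.7 107
```

```text
13.07 [-0.387 -0.133  2.087  0.843  0.888  0.131] [549.9  40.   85.6] 
 [[ 0.588  0.561  0.583]
 [ 0.406 -0.828  0.388]
 [ 0.7    0.008 -0.714]] 551.0 [ 0.8 -0.3  0.5]
[549.3  39.3  85.9] [-0.4  0.3 -0.9]
tip px [[416.0, 283.0], [449.0, 283.0], [420.0, 236.0], [455.0, 236.0]] C px [[446.5 281.3]]
0.76 [378. 210. 513. 339.]
red [378, 212, 136, 130, 4436] [438.6 260.8]
```

View pics/w2.png

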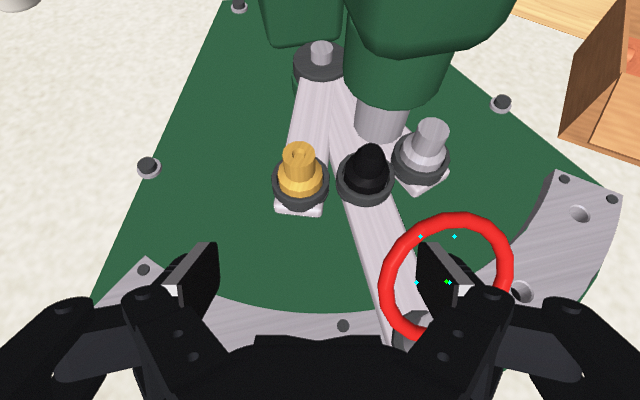

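Scaled: 0.009 m is 0.018, 0.008 m is 0.016.

>>> move_arm --rows '[[[0.006,0,0.004,0,1],[0.012,0,0.008,0,1],[0.016,0,0.008,0,1],[0.018,0,0.008,0,1]]]'

```text
t: 13.68
tool_pos: [557.2, 44.5, 88.7]
orientation: [-0.107, 0.885, 0.273, 0.362]
force: [-0.4, -0.0, -0.4]
width: 1.001
grip_force: 0.0
```

Scaled: -0.003 m is -0.006, -0.002 m is -0.004.

>>> move_arm --rows '[[[0.004,0,-0.004,0,1],[0.006,0,-0.006,0,1]]]'

```text
t: 13.92
tool_pos: [556.5, 44.5, 92.0]
orientation: [-0.108, 0.885, 0.273, 0.361]
force: [-0.5, -0.7, -2.8]
width: 0.992
grip_force: 1.2
```

```bash
python3 st.py
```

```text
13.93 [-0.368 -0.129  2.067  0.828  0.886  0.165] [556.5  44.5  92. ] 
 [[ 0.59   0.56   0.581]
 [ 0.405 -0.828  0.387]
 [ 0.698  0.007 -0.716]] 558.0 [-0.5 -0.7 -2.8]
```

Scaled: -0.006 m is -0.012, -0.0045 m is -0.009.

>>> move_arm --rows '[[[0.003,0,-0.003,0,1],[0.006,0,-0.006,0,1],[0.009,0,-0.009,0,1],[0.012,0,-0.012,0,1]]]'

```text
t: 14.42
tool_pos: [555.6, 45.0, 99.1]
orientation: [-0.108, 0.886, 0.273, 0.36]
force: [-3.2, -2.8, -8.7]
width: 0.998
grip_force: 4.7
```

```bash
python3 st.py;python3 look.py w3 559.3 -11.7 113
```

```text
14.43 [-0.368 -0.142  2.06   0.815  0.901  0.186] [555.6  45.   99.1] 
 [[ 0.592  0.561  0.579]
 [ 0.405 -0.828  0.388]
 [ 0.697  0.004 -0.717]] 557.0 [-3.2 -2.8 -8.7]
tip px [[416.0, 283.0], [449.0, 283.0], [420.0, 236.0], [455.0, 237.0]] C px [[445.5 305.5]]
0.62 [378. 239. 508. 350.]
red [376, 239, 134, 114, 3487] [430.6 278.8]
```

>>> move_arm --rows '[[[0.004,0,-0.004,0,1],[0.008,0,-0.008,0,1],[0.012,0,-0.012,0,1],[0.015,0,-0.015,0,1],[0.015,0,-0.015,0,1]]]'

```text
t: 15.15
tool_pos: [556.0, 44.9, 110.4]
orientation: [-0.108, 0.885, 0.273, 0.361]
force: [-4.3, -4.2, -10.6]
width: 1.002
grip_force: 5.4
```

```bash
python3 st.py;python3 look.py w4 559.3 -11.7 123
```

```text
15.15 [-0.368 -0.158  2.048  0.8    0.919  0.21 ] [556.   44.9 110.4] 
 [[ 0.591  0.561  0.58 ]
 [ 0.405 -0.828  0.388]
 [ 0.697  0.006 -0.717]] 558.0 [ -4.3  -4.2 -10.6]
tip px [[416.0, 283.0], [449.0, 283.0], [420.0, 236.0], [455.0, 237.0]] C px [[443.8 306.8]]
0.73 [378. 236. 508. 350.]
0.28 [343. 177. 383. 223.]
red [376, 240, 134, 113, 3490] [430.5 279. ]
```

View pics/w4.png

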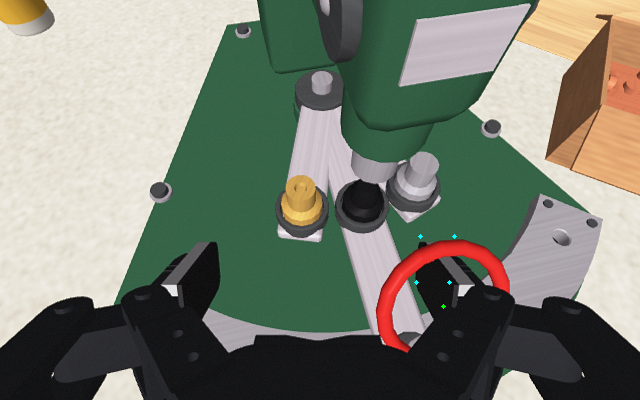

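```bash
cat > arc.py <<'E'
from h import *
import sys
a0=float(sys.argv[1]);r=190;th=.8324
M=rot(sense()['orientation']).as_matrix()
f=lambda a:R.from_euler('z',th).apply([-r*np.cos(a),-r*np.sin(a),0])
for a in sys.argv[2:]: print(a,(M.T@(f(float(a))-f(a0))/1000).round(4).tolist())
E
python3 arc.py 0 .035 .07 .105 .14 .175; python3 arc.py .175 .21 .245 .28 .305 .33 .35 .37
```

```text
.035 [0.0012, 0.0064, 0.0012]
.07 [0.0025, 0.0128, 0.0025]
.105 [0.004, 0.0191, 0.004]
.14 [0.0057, 0.0253, 0.0057]
.175 [0.0075, 0.0315, 0.0075]
.21 [0.002, 0.006, 0.002]
.245 [0.0041, 0.012, 0.0041]
.28 [0.0063, 0.0178, 0.0063]
.305 [0.008, 0.0219, 0.008]
.33 [0.0098, 0.026, 0.0097]
.35 [0.0113, 0.0292, 0.0112]
.37 [0.0128, 0.0323, 0.0127]
```

Scaled: 0.0315 m is 0.063, 0.0253 m is 0.0506.

>>> move_arm --rows '[[[0.0024,0.0128,0.0024,0,1],[0.005,0.0256,0.005,0,1],[0.008,0.038,0.008,0,1],[0.0114,0.0506,0.0114,0,1],[0.015,0.063,0.015,0,1]]]'

```text
t: 15.88
tool_pos: [582.5, 24.1, 110.0]
orientation: [-0.108, 0.886, 0.272, 0.36]
force: [-5.4, -4.6, -10.5]
width: 0.998
grip_force: 5.8
```

```bash
python3 st.py;python3 look.py w5 593 -35 123
```

```text
15.88 [-0.392 -0.083  1.983  0.808  0.928  0.183] [582.5  24.1 110. ] 
 [[ 0.592  0.56   0.58 ]
 [ 0.405 -0.828  0.387]
 [ 0.697  0.006 -0.717]] 583.0 [ -5.4  -4.6 -10.5]
tip px [[416.0, 283.0], [449.0, 283.0], [420.0, 236.0], [455.0, 237.0]] C px [[457.4 294.9]]
0.75 [386. 232. 507. 351.]
red [386, 236, 123, 117, 3459] [436.5 277.9]
```

View pics/w5.png

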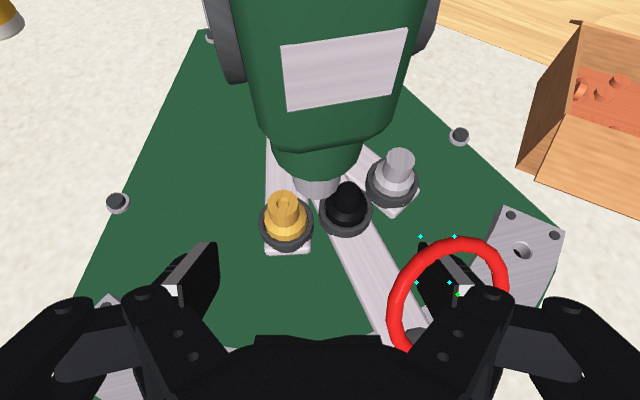

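Scaled: 0.0275 m is 0.055, 0.006 m is 0.012.

>>> move_arm --rows '[[[0.004,0.012,0.004,0,1],[0.0082,0.024,0.0082,0,1],[0.0126,0.036,0.0126,0,1],[0.017,0.047,0.017,0,1],[0.021,0.055,0.021,0,1]]]'

```text
t: 16.6
tool_pos: [610.8, 9.0, 110.4]
orientation: [-0.107, 0.886, 0.272, 0.361]
force: [-3.4, -6.7, -10.0]
width: 1.004
grip_force: 5.8
```

```bash
python3 st.py;python3 look.py w6 617 -47.5 123
cat > ang.py <<'E'
from h import *
x=[695.3,137.7,.8324]
m=camera_model("wrist");w=snapshot("wrist")
f=lambda a,r,z:proj(m,press(x,[-r*np.cos(a),-r*np.sin(a),z]))[0]
# brass: sockets at a-.349
r=look_for("wrist","die_brass");print([(k["score"],np.round(k["box"])) for k in r[:2]])
hsv=cv2.cvtColor(w,cv2.COLOR_BGR2HSV);g=((hsv[...,0]>15)&(hsv[...,0]<30)&(hsv[...,1]>110)&(hsv[...,2]>60)).astype(np.uint8)
n,l,st,ce=cv2.connectedComponentsWithStats(g)
for i in range(1,n):
    if st[i,4]>150: print('brass',st[i].tolist(),ce[i].round(1))
for a in(.25,.3,.33,.349,.37): print(a,'brass base/top',f(a-.349,120,50).round(),f(a-.349,120,82).round(),'ring',f(a,202,123).round(),'black top',f(a,120,82).round(),'steeltop',f(a+.349,120,82).round())
E
python3 ang.py
```

```text
16.6 [-0.398 -0.012  1.915  0.811  0.929  0.175] [610.8   9.  110.4] 
 [[ 0.592  0.559  0.581]
 [ 0.405 -0.829  0.386]
 [ 0.697  0.007 -0.717]] 611.0 [ -3.4  -6.7 -10. ]
tip px [[416.0, 283.0], [449.0, 283.0], [420.0, 236.0], [455.0, 236.0]] C px [[446.6 300.2]]
0.68 [394. 228. 505. 352.]
red [396, 231, 111, 121, 3367] [441.9 274.8]
[(0.77, array([246., 216., 296., 263.]))]
brass [249, 216, 45, 44, 1385] [272.3 239.4]
0.25 brass base/top [253. 246.] [244. 226.] ring [411. 327.] black top [313. 207.] steeltop [364. 171.]
0.3 brass base/top [262. 244.] [255. 225.] ring [432. 314.] black top [322. 203.] steeltop [370. 165.]
0.33 brass base/top [268. 243.] [261. 224.] ring [444. 305.] black top [327. 200.] steeltop [373. 162.]
0.349 brass base/top [271. 243.] [265. 223.] ring [451. 300.] black top [330. 198.] steeltop [375. 159.]
0.37 brass base/top [275. 242.] [269. 222.] ring [458. 294.] black top [333. 196.] steeltop [377. 157.]
```

View pics/w6.png

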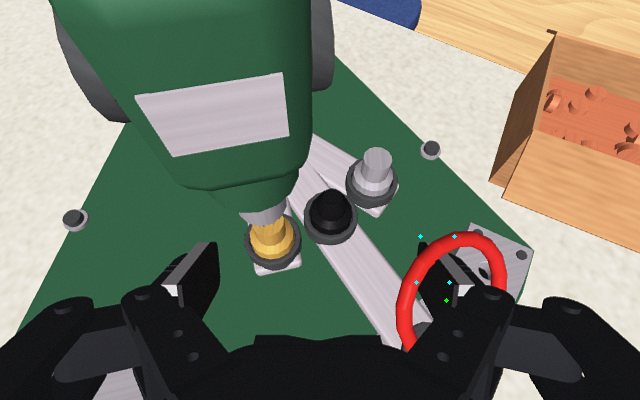

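Scaled: -0.007 m is -0.014, -0.0055 m is -0.011.

>>> move_arm --rows '[[[-0.004,0,0.004,0,1],[-0.008,0,0.008,0,1],[-0.011,0,0.011,0,1],[-0.014,0,0.014,0,1]]]'

```text
t: 17.3
tool_pos: [611.6, 8.6, 101.9]
orientation: [-0.106, 0.885, 0.272, 0.362]
force: [-2.7, -5.8, -7.6]
width: 0.999
grip_force: 4.9
```

```bash
python3 st.py;python3 look.py w7 617 -47.5 113; python3 ang.py|head -3
```

```text
17.3 [-0.399  0.     1.924  0.825  0.913  0.153] [611.6   8.6 101.9] 
 [[ 0.59   0.559  0.583]
 [ 0.405 -0.829  0.385]
 [ 0.699  0.009 -0.715]] 612.0 [-2.7 -5.8 -7.6]
tip px [[416.0, 283.0], [449.0, 283.0], [420.0, 236.0], [455.0, 236.0]] C px [[443.7 302.2]]
0.72 [397. 229. 505. 349.]
red [396, 231, 111, 121, 3380] [442.2 274.6]
[(0.88, array([245., 211., 293., 257.]))]
brass [247, 208, 46, 48, 1555] [270.2 233.7]
0.25 brass base/top [251. 241.] [241. 220.] ring [418. 324.] black top [313. 200.] steeltop [366. 163.]
```

Scaled: -0.0085 m is -0.017, -0.008 m is -0.016.

>>> move_arm --rows '[[[-0.004,0,0.004,0,1],[-0.008,0,0.008,0,1],[-0.012,0,0.012,0,1],[-0.016,0,0.016,0,1],[-0.017,0,0.017,0,1]]]'

```text
t: 18.12
tool_pos: [613.1, 8.5, 92.4]
orientation: [-0.106, 0.884, 0.272, 0.364]
force: [-5.0, -4.7, -2.0]
width: 1.0
grip_force: 3.0
```

```bash
python3 st.py;python3 look.py w8 618.6 -49.2 107; python3 ang.py|head -3
```

```text
18.12 [-0.399  0.016  1.932  0.843  0.894  0.127] [613.1   8.5  92.4] 
 [[ 0.587  0.558  0.587]
 [ 0.404 -0.83   0.385]
 [ 0.702  0.011 -0.713]] 613.0 [-5.  -4.7 -2. ]
tip px [[416.0, 283.0], [449.0, 283.0], [420.0, 236.0], [455.0, 236.0]] C px [[450.5 302.2]]
0.63 [394. 230. 504. 350.]
red [394, 232, 112, 121, 3373] [440.3 276.2]
[(0.85, array([240., 203., 293., 253.])), (0.64, array([395., 234., 506., 354.]))]
brass [242, 202, 49, 51, 1767] [266.2 229.1]
0.25 brass base/top [246. 238.] [236. 215.] ring [423. 324.] black top [311. 194.] steeltop [367. 157.]
```

View pics/w8.png

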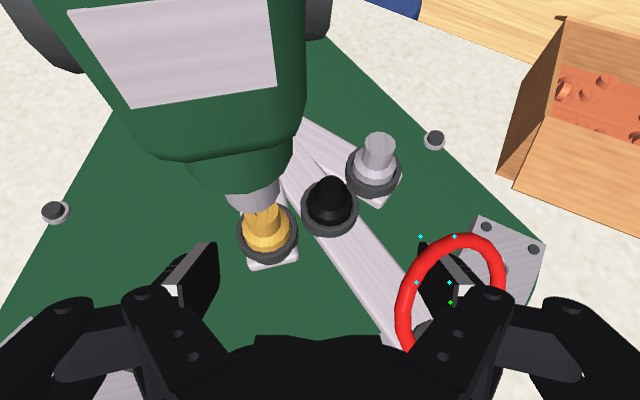

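```bash
python3 tgt.py 18 618.6 -49.2 107
```

```text
[610.    2.5  84.4] [-9.9  3.1  1.7]
```

Scaled: -0.007 m is -0.014, -0.006 m is -0.012.

>>> move_arm --rows '[[[-0.004,0.002,0,0,1],[-0.008,0.004,0,0,1],[-0.012,0.006,0,0,1],[-0.014,0.006,0,0,1],[-0.014,0.006,0,0,1]]]'

```text
t: 18.95
tool_pos: [608.8, 4.7, 85.2]
orientation: [-0.108, 0.885, 0.273, 0.362]
force: [-0.7, -0.1, 0.8]
width: 1.0
grip_force: 0.0
```

```bash
python3 st.py;python3 look.py w9 618.6 -49.2 107; python3 ang.py
```

```text
18.95 [-0.411  0.022  1.941  0.851  0.898  0.105] [608.8   4.7  85.2] 
 [[ 0.589  0.56   0.582]
 [ 0.405 -0.828  0.388]
 [ 0.7    0.007 -0.715]] 609.0 [-0.7 -0.1  0.8]
tip px [[416.0, 283.0], [449.0, 283.0], [420.0, 236.0], [455.0, 236.0]] C px [[452.4 283.5]]
0.74 [396. 211. 510. 342.]
red [394, 212, 116, 131, 4072] [445.  261.4]
[(0.61, array([238., 185., 290., 241.]))]
brass [577, 142, 39, 22, 176] [598.5 152.1]
brass [517, 167, 34, 20, 236] [532.6 176.1]
brass [539, 167, 69, 43, 487] [575.  187.9]
brass [240, 184, 50, 55, 1959] [264.  213.3]
0.25 brass base/top [244. 224.] [233. 199.] ring [424. 303.] black top [310. 178.] steeltop [367. 141.]
0.3 brass base/top [254. 223.] [245. 197.] ring [448. 287.] black top [319. 174.] steeltop [373. 135.]
0.33 brass base/top [260. 222.] [251. 196.] ring [462. 278.] black top [325. 171.] steeltop [376. 131.]
0.349 brass base/top [264. 221.] [256. 195.] ring [470. 271.] black top [328. 169.] steeltop [378. 129.]
0.37 brass base/top [268. 220.] [261. 194.] ring [479. 265.] black top [332. 167.] steeltop [381. 126.]
```

Scaled: -0.06 m is -0.12, -0.045 m is -0.09.

>>> move_arm --rows '[[[0,0,-0.016,0,1],[0,0,-0.036,0,1],[0,0,-0.06,0,1],[0,0,-0.09,0,1],[0,0,-0.12,0,1]]]'

```text
t: 19.77
tool_pos: [573.2, -19.2, 129.0]
orientation: [-0.107, 0.885, 0.273, 0.362]
force: [0.1, -1.8, 0.5]
width: 1.004
grip_force: 0.0
```

Scaled: -0.08 m is -0.16, -0.06 m is -0.12.

>>> move_arm --rows '[[[0,0,-0.06,0,1],[0,0,-0.12,0,1],[0,0,-0.16,0,1],[0,0,-0.16,0,1]]]'

```text
t: 20.27
tool_pos: [527.4, -51.0, 187.3]
orientation: [-0.106, 0.885, 0.272, 0.363]
force: [-0.4, 0.7, -0.2]
width: 1.004
grip_force: 0.0
```

```bash
python3 st.py;python3 look.py w10 618.6 -49.2 107; python3 ang.py; python3 - <<'E'
from h import *
x=[695.3,137.7,.8324]
for c in("scene","top"):
    w=snapshot(c);m=camera_model(c)
    P=[press(x,[-202*np.cos(.349),-202*np.sin(.349),z])[0] for z in(107,119)]
    print(c,proj(m,P).round(1).tolist())
    hsv=cv2.cvtColor(w,cv2.COLOR_BGR2HSV);red=(((hsv[...,0]<8)|(hsv[...,0]>172))&(hsv[...,1]>150)&(hsv[...,2]>60)).astype(np.uint8)
    p=proj(m,P)[0].astype(int);o=red.copy();o[:]=0;o[p[1]-16:p[1]+16,p[0]-16:p[0]+16]=1
    v,u=np.nonzero(red*o);print(u.min(),u.max(),v.min(),v.max()) if len(u) else print('hid')
E
```

```text
20.27 [-0.63  -0.235  1.947  0.773  1.219  0.144] [527.4 -51.  187.3] 
 [[ 0.588  0.559  0.585]
 [ 0.405 -0.829  0.385]
 [ 0.7    0.011 -0.714]] 530.0 [-0.4  0.7 -0.2]
tip px [[416.0, 283.0], [449.0, 283.0], [420.0, 236.0], [455.0, 236.0]] C px [[379.6 191.2]]
0.95 [352. 155. 407. 223.]
red [351, 156, 59, 69, 1284] [380.1 189.4]
[(0.73, array([270., 149., 301., 183.]))]
brass [0, 0, 61, 40, 1397] [34.4 20.3]
brass [416, 0, 224, 60, 3623] [542.8  21. ]
brass [404, 15, 73, 35, 518] [438.4  32. ]
brass [603, 44, 37, 46, 391] [625.   62.2]
brass [272, 149, 29, 33, 732] [285.6 165.9]
0.25 brass base/top [274. 175.] [270. 157.] ring [364. 191.] black top [313. 146.] steeltop [346. 125.]
0.3 brass base/top [280. 175.] [276. 156.] ring [375. 185.] black top [318. 144.] steeltop [350. 122.]
0.33 brass base/top [283. 174.] [280. 155.] ring [382. 182.] black top [321. 142.] steeltop [352. 120.]
0.349 brass base/top [285. 174.] [283. 155.] ring [386. 179.] black top [323. 141.] steeltop [353. 118.]
0.37 brass base/top [288. 173.] [285. 154.] ring [390. 177.] black top [326. 140.] steeltop [355. 117.]
scene [[321.8, 240.2], [321.9, 237.7]]
315 330 231 250
top [[353.3, 157.2], [353.8, 156.0]]
347 359 148 166
```

View pics/w10.png

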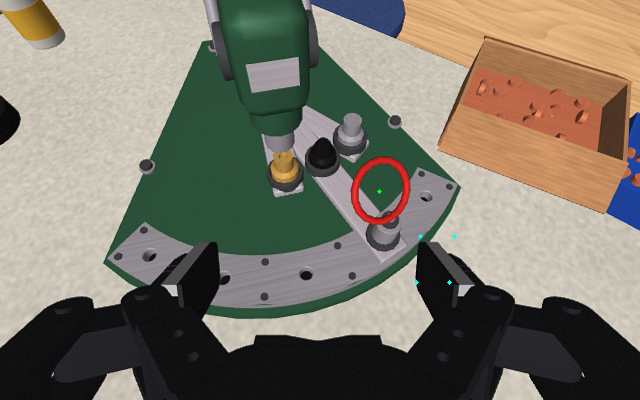

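The picture shows the brass die at (285,170) under the ram. The ring centre is at (380,189), within about 2 px of where it should be with the pin fully down in the new hole. All three dies are seated and the hand is clear.

```bash
python3 -c "
from cell import *
print(finish_job())"
```

```text
the job is handed in; nothing more can be done
None
```

The brass die now stands under the ram, with the pin sprung down in the next hole and all three dies in their sockets. I did it by hooking alone, and the hand is clear; the job was handed in at about 20 s and returned no verdict.

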